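# Bottom a probe thermometer in the deep well of a dry-well tester and start its check

## Task

Before service, check the probe thermometer: take it from its holster and push it point down into one of the tester's three wells until it bottoms, pressing it there for a moment with a light, firm hand (5 to 15 N; more than 25 N bends the stem). Spacer slugs of different heights lie out of sight at the bottom of the wells, and only one well is deep enough: there, with the probe bottomed, the red ring on the stem has gone down to the block's top face or below it; where the ring still stands above the face, draw the probe out and try another well. When it is home in the deep one let go of it, press the green button all the way down to start the check, and leave the probe standing there and the things around undisturbed.

Things in the scene. Friction and masses are not known exactly. Their poses are not given: they have to be found in the camera images.
- probe: Handle of the probe thermometer: white upright plastic bar, 20 (x) x 26 (y) x 88 mm tall, blue band near its foot, small dark display. Origin at the centre of its underside, where the stem comes out; z up along the handle, stem pointing down (-z). Whole thermometer 130 g, loose. It starts upright in the holster, its underside resting on the holster's rim.
- probe_stem: The steel stem, rigidly part of the thermometer: 6 mm thick, 100 mm long, its last 6 mm tapering to a point 2.4 mm wide. Origin as probe's (top of the stem); it runs along -z. It bends easily: keep the force on it below 25 N.
- ring (a point): Centre of the red ring (3 mm wide band) painted round the stem, 62 mm above its point and 38 mm below the handle.
- point (a point): The stem's point, 100 mm below the handle's underside.
- holster: Fixed steel stand that the probe hangs in: foot 84 mm across and 14 mm thick, upright tube 36 mm across with a 16 mm hole, rim 125 mm above the table. Origin at the centre of its underside.
- tester: Fixed grey bench unit, 140 (x) x 240 (y) x 100 mm high. Origin at the centre of its underside. At its +y end an aluminium block with three wells in a row along the unit's x; at its -y end the control panel (95 mm high) with display and green button. The block's top face, 100 mm above the table, is the level to read the ring against.
- well_near (a point): Centre of the mouth of one well, in the plane of the block's top face, at (-28, 65, 100) mm in the tester's frame. All three wells are vertical and alike to look at, 8.5 mm bore with a black line 13 mm across round the mouth. A rigid, flat-topped spacer slug, flush with the bore and stuck fast, makes the floor of each: in one well 64 to 80 mm below the face (deep enough), in the others only 45 to 55 mm and 27 to 42 mm; which is which, and the exact depth, changes each time.
- well_mid (a point): The same for the middle well, at (0, 65, 100) mm in the tester's frame.
- well_far (a point): The same for the third well, at (28, 65, 100) mm in the tester's frame.
- start (a joint): Travel of the green start button, m: 0 up, 0.006 fully down (5 N); springs back when let go. Down counts from 0.004.
- start_top (a point): Centre of the green button's top when up (28 mm across), at (-20, -75, 117.5) mm in the tester's frame. Pressing moves it straight down.
- sauce: Bystander: amber sauce bottle with red cap, 56 mm across, 150 mm tall. Origin at the centre of its underside.
- shaker: Bystander: small glass shaker with steel cap, 40 mm across, 75 mm tall. Origin at the centre of its underside.
- dish: Bystander: white rectangular dish with blue stripes, 170 (x) x 120 (y) x 16 mm. Origin at the centre of its underside.
- tongs: Bystander: steel tongs lying flat, about 230 mm along their x, 80 mm wide, 12 mm high. Origin near mid-length, on the table.
Not all that is in view belongs to the job. What is meant by the probe is not orange, and is the larger of those in its own colour.

How it is judged:
By the outcome, as a careful person would: the job done as asked, in the order asked, and still so for the second after the job is handed in, with the robot touching nothing.
It also fails if it takes over 58 s, if anything falls off the work surface, if the arm or the gripper's body presses on something with over 40 N, if the wrist force passes 120 N, or if a joint passes its speed limit or range.

## Robot

A 6-joint arm with a two-finger parallel gripper is mounted at the origin on the work surface. World frame = base frame: x ahead of the robot, y to its left, z up, the work surface at z = 0. Lengths are in m, angles in rad, forces in N, time in s.
With the tool pointing down it reaches from about 0.35 to 0.975 m from the base axis. Payload 4.9 kg.
Tool frame: the origin (TCP) lies at the very end of the fingers, on their centre line; the grasp point (between the pads) lies 19 mm behind it; x points along the fingers, y is the direction in which the jaws open and shut, and the axes are right-handed (so a half turn about x gives the same grasp; the last joint's range is limited). The gripper opens to 85 mm and grips with 20 to 120 N. Pads are 22 mm wide; open, the fingers measure 114 mm over their backs; the gripper's body (76 mm by 85 mm) begins 54 mm behind the grasp point. The pads swing forward as they close: fully open they stand 13 mm farther back than shut.
Start: joints at [1.047, 0.053, 1.613, -0, 1.476, -0.119], TCP at [0.246, 0.574, 0.231] pointing down, gripper open.
Joint ranges: [-3.01, 3.01], [-1.01, 2.22], [0.06, 2.58], [-1.02, 4.17], [0.09, 2.62], [-3.14, 3.14]. Speed limits (rad/s): [2.57, 2.57, 3.14, 3.14, 3.14, 3.14].

## Interface

Orientations are given as a unit quaternion [w, x, y, z].
In Python, from plant import manip gives the robot as it stands.
- The arm moves only by the tool play_rows, never from a script. Its argument "plan" is a list of rows, each a list of 5 numbers: the shift along the tool's x, y, z in mm, then the turn about the tool's x in rad, then the closure, from -1 (fully open) to 1 (shut). A call has 1 to 8 rows; each row is the pose to reach, as a shift and turn from the pose commanded when the call began, along the tool's axes at that moment; what a row does not reach only later rows make up. A row lasts 1/8 s, in which the tool goes at most 62.5 mm and 10.7 degrees, less where a joint would pass 70% of its speed; a pose out of reach is approached as far as the arm can. A call with a gripper value outside its range is refused whole. The fingers move at their own pace and stop on an object; the grip force is fixed at half the most. Time passes only in rows, so rows that repeat a pose let the fingers close. It gives the time, the measured TCP pose, the force and the opening at its end, in the units of the state.
- manip.state(): the state, without advancing time (a new reading comes with each control period).
- manip.grab_frame(name): name is "side" or "top" or "wrist"; returns a dict with "img" (480x640x3 uint8, red, green, blue), "range_z" (480x640 float32, m along the optical axis (not along the pixel's ray), 0 where there is no reading), "fx", "fy", "cx", "cy" (pixels), "origin" and "rotation" of the camera in the world. Camera axes: x right, y up, looking along -z (the intrinsics and any distortion apply to the point x, -y, -z); pixel columns grow to the right and rows downward; lengths in m; the calibration is good to about 2 mm. A picture is of the moment at which its call begins.
- manip.job_done(): hands the job in, once; it reports no verdict.
The state is a dict: "time": time; "joint_pos": joint angles; "joint_vel": joint speeds; "joint_efforts": joint torques, N m; "tool_pos": TCP position; "tool_rot": TCP orientation; "contact_force": force on the tool from outside, world axes, zero at the start; "ft_torque": the same for the moment, N m; "gripper_width": opening from 0.0 (shut) to 1.0 (fully open).
Only numpy, scipy, OpenCV 4.12 (cv2) and the standard library are available. Lean on these libraries where they do the work, as an engineer would, in place of code of your own. Each camera call takes 0.05 s, during which the arm holds its last target. There are 200 camera calls.

## Working session

There is one attempt and no reset: what is moved stays moved. The work goes in short steps, Python scripts to look and compute and a tool call to move; the robot and the scene stay as the last step left them, time stands still between calls to the robot, and variables do not carry over. Pictures are saved under pics/ and viewed, about 8 in all and at most 12, crops included, and the job is handed in when it is done.

Besides the shell and the picture viewer there is one more tool, called after ">>>" as name([rows], argument=value, ...), one row to a line, values as JSON. play_rows: Moves the arm, as the interface text tells. Its arguments: {"type":"object","properties":{"plan":{"type":"array"}},"required":["plan"]}

```bash
mkdir -p pics; ls
cat > h.py <<'E'
import numpy as np, cv2, pickle
from plant import manip
def snap(n, tag):
    f=manip.grab_frame(n); pickle.dump(f,open(f'{tag}.pkl','wb'))
    return f
def save(f,p,crop=None,s=1):
    im=f['img'][:,:,::-1]
    if crop: a,b,c,d=crop; im=im[b:d,a:c]
    cv2.imwrite('pics/'+p,cv2.resize(im,None,fx=s,fy=s,interpolation=cv2.INTER_CUBIC))
def pt(f,u,v,z=None):
    z=f['range_z'][int(round(v)),int(round(u))] if z is None else z
    c=np.array([(u-f['cx'])/f['fx']*z,-(v-f['cy'])/f['fy']*z,-z])
    return np.array(f['rotation'])@c+np.array(f['origin'])
def onz(f,u,v,h):
    c=np.array([(u-f['cx'])/f['fx'],-(v-f['cy'])/f['fy'],-1]); d=np.array(f['rotation'])@c; o=np.array(f['origin'])
    return o+d*(h-o[2])/d[2]
def px(f,p):
    c=np.array(f['rotation']).T@(np.array(p)-np.array(f['origin'])); return f['cx']+f['fx']*c[0]/-c[2], f['cy']-f['fy']*c[1]/-c[2]
E
python3 - <<'E'
from h import *
for n in('top','side'):
    f=snap(n,n+'0'); save(f,n+'0.png'); print(n,f['origin'],f['rotation'],[k for k in f],f['fx'],f['cx'],f['cy'])
print(manip.state())
E
```

```text
pics
top [0.40001595 0.00475145 1.27145291] [ 0.7093864   0.05360272 -0.05817165 -0.70036687] ['img', 'range_z', 'fx', 'fy', 'cx', 'cy', 'origin', 'rotation'] 472.4222438065708 322.8364031993982 237.01621354644277
side [0.40746673 1.21916497 0.79188819] [-0.05860056 -0.03848293  0.49900802  0.86375693] ['img', 'range_z', 'fx', 'fy', 'cx', 'cy', 'origin', 'rotation'] 587.8810489194606 328.1200892215818 241.15347431092817
{'time': 0.1, 'joint_pos': array([ 1.04702279e+00,  5.32852657e-02,  1.61413113e+00,  1.09743730e-05,
        1.47602011e+00, -1.19029251e-01]), 'joint_vel': array([ 7.94740965e-06, -2.01363063e-03, -5.05551716e-03, -1.22306942e-04,
        1.05906348e-03,  2.74087879e-04]), 'joint_efforts': array([ 1.11659043e-03, -3.94899702e+01, -3.71365857e+01, -1.08859313e-04,
        3.79124001e-03,  3.44860268e-05]), 'tool_pos': array([0.24584756, 0.57400986, 0.2302047 ]), 'tool_rot': array([ 0.69246657,  0.14150696,  0.69288576, -0.14274156]), 'contact_force': array([-0.23990946,  0.73912223,  0.21527567]), 'ft_torque': array([-0.02780471,  0.03785787,  0.06604655]), 'gripper_width': 1.0020488679018784}
```

View pics/top0.png

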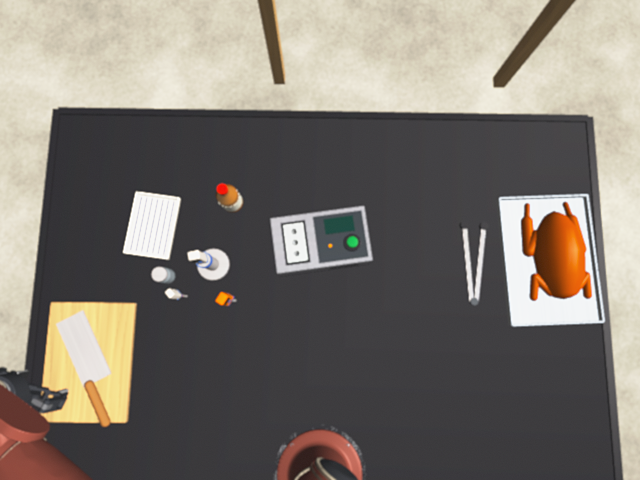

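View pics/side0.png

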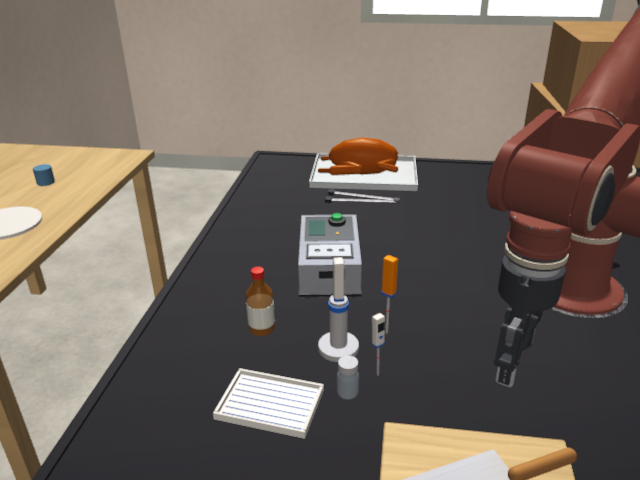

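Top view: the candidates for the probe are white in the grey holster (200,258), small white (175,294) and orange (225,298). In the side view these are at (339,285), (378,330) and (390,275). The large white one in the holster fits, being not orange and the larger of the two whites. I'll confirm it in a crop and measure.

```bash
sed -i 's/^import numpy.*/&\nfrom scipy.spatial.transform import Rotation as R/; s/    f=manip.grab_frame(n);/&q=f["rotation"]; f["rotation"]=R.from_quat([q[1],q[2],q[3],q[0]]).as_matrix();/' h.py
python3 - <<'E'
from h import *
def up(n):
    f=pickle.load(open(n+'.pkl','rb')); q=f['rotation']; f['rotation']=R.from_quat([q[1],q[2],q[3],q[0]]).as_matrix(); pickle.dump(f,open(n+'.pkl','wb')); return f
t=up('top0'); s=up('side0')
np.set_printoptions(precision=4,suppress=True)
save(s,'crop1.png',(230,190,430,400),2.8)
for n,f,l in(('top',t,[(195,256),(203,259),(208,263),(215,265),(222,275),(297,229),(297,242),(297,255),(352,242),(275,216),(366,208),(371,260),(278,272),(223,189),(163,274),(190,252)]),('side',s,[(339,262),(339,285),(338,300),(339,345),(330,250),(316,250),(344,250),(337,216),(378,330),(390,275),(258,272),(348,365)])):
    for u,v in l: print(n,u,v,pt(f,u,v))
# pixels of the handle top by depth
ys,xs=np.mgrid[0:480,0:640]
def cloud(f):
    z=f['range_z']; c=np.stack([(xs-f['cx'])/f['fx']*z,-(ys-f['cy'])/f['fy']*z,-z],-1); return c@f['rotation'].T+f['origin']
for f in(t,s):
    P=cloud(f); c=pt(t,215,265)
    m=(np.hypot(P[...,0]-.335,P[...,1]-.31)<.08)&(P[...,2]>.14)&(P[...,2]<.25)
    q=P[m]; print(len(q), q.min(0),q.max(0),np.median(q,0))
    mm=m&(P[...,2]>.2); q=P[mm]
    if len(q): print(q[:, :2].mean(0), cv2.minAreaRect(q[:,:2].astype(np.float32)))
E
```

```text
top 195 256 [0.5213 0.2848 0.2175]
top 203 259 [0.5195 0.2772 0.1746]
top 208 263 [0.5152 0.2766 0.1263]
top 215 265 [0.5174 0.2753 0.0547]
top 222 275 [0.4947 0.2639 0.0167]
top 297 229 [0.6068 0.0636 0.0986]
top 297 242 [0.5733 0.0628 0.1012]
top 297 255 [0.5405 0.0621 0.1014]
top 352 242 [ 0.5723 -0.0736  0.1199]
top 275 216 [0.6592 0.1295 0.0019]
top 366 208 [ 0.6849 -0.1199  0.0024]
top 371 260 [ 0.5306 -0.1225  0.0999]
top 278 272 [0.4978 0.1086 0.0979]
top 223 189 [0.6948 0.244  0.1482]
top 163 274 [0.491  0.401  0.0746]
top 190 252 [0.5306 0.2973 0.2145]
side 339 262 [0.5215 0.2992 0.2133]
side 339 285 [0.5206 0.3059 0.1664]
side 338 300 [0.5227 0.3039 0.1301]
side 339 345 [0.5202 0.3076 0.0224]
side 330 250 [0.5717 0.0634 0.096 ]
side 316 250 [0.6028 0.0731 0.0994]
side 344 250 [0.5396 0.0592 0.0959]
side 337 216 [ 0.5719 -0.066   0.1177]
side 378 330 [0.4409 0.3739 0.121 ]
side 390 275 [0.4273 0.2414 0.1548]
side 258 272 [0.6907 0.2564 0.1497]
side 348 365 [0.4898 0.4212 0.0741]Traceback (most recent call last):
  File "<stdin>", line 16, in <module>
    return umr_minimum(a, axis, None, out, keepdims, initial, where)
ValueError: zero-size array to reduction operation minimum which has no identity
```

View pics/crop1.png

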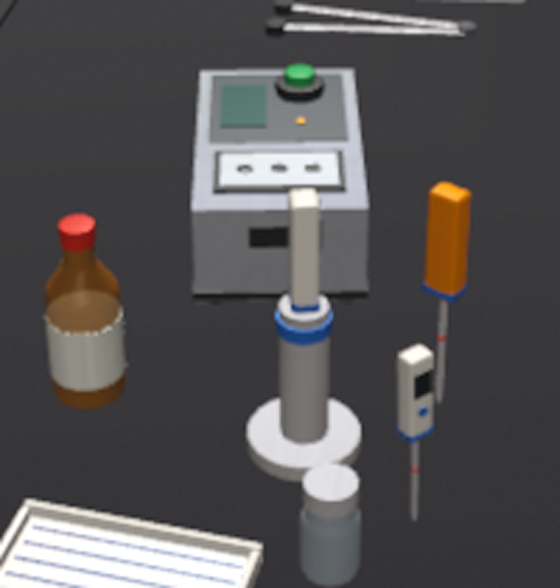

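The crop confirms it: the larger white bar stands in the steel holster, crop (304,245). The small white one (415,390) and the orange one (447,240) are decoys. Next I'll fit the poses.

```bash
cat >> h.py <<'E'
np.set_printoptions(precision=4,suppress=True)
def cloud(f):
    ys,xs=np.mgrid[0:480,0:640]
    z=f['range_z']; c=np.stack([(xs-f['cx'])/f['fx']*z,-(ys-f['cy'])/f['fy']*z,-z],-1); return c@f['rotation'].T+f['origin']
def toolR(s=None):
    q=(s or manip.state())['tool_rot']; return R.from_quat([q[1],q[2],q[3],q[0]]).as_matrix()
def togo(p,s=None):  # mm in tool axes
    s=s or manip.state(); return toolR(s).T@(np.array(p)-s['tool_pos'])*1000
def L(n): return pickle.load(open(n+'.pkl','rb'))
E
python3 - <<'E'
from h import *
t=L('top0');s=L('side0')
for f in(t,s):
    P=cloud(f)
    m=(np.hypot(P[...,0]-.521,P[...,1]-.29)<.05)&(P[...,2]>.135)&(P[...,2]<.25)
    q=P[m]; print('probe',len(q), q.min(0),q.max(0))
    mm=m&(P[...,2]>.207); q=P[mm]; print(q.mean(0), cv2.minAreaRect(q[:,:2].astype(np.float32)))
    m=(abs(P[...,0]-.575)<.13)&(abs(P[...,1])<.16)&(P[...,2]>.085)&(P[...,2]<.112); q=P[m]
    print('tester',cv2.minAreaRect(q[:,:2].astype(np.float32)))
print(toolR()); print(togo([.521,.288,.33]))
# intrinsic: z max of other
P=cloud(t); m=(np.hypot(P[...,0]-.427,P[...,1]-.235)<.05)&(P[...,2]>.05); print('orange',P[m].max(0),P[m].min(0))
E
```

```text
probe 204 [0.5111 0.2767 0.1352] [0.5345 0.3046 0.2176]
[0.5228 0.2906 0.2133] ((0.522940456867218, 0.2914789021015167), (0.020283803343772888, 0.025547198951244354), 13.715581893920898)
tester ((0.5818372964859009, 0.005307085812091827), (0.1412145346403122, 0.24189125001430511), 8.537424087524414)
probe 463 [0.5113 0.2804 0.1356] [0.5352 0.3088 0.2139]
[0.5228 0.2953 0.211 ] ((0.522885799407959, 0.29294994473457336), (0.01979977637529373, 0.025776108726859093), 14.197813034057617)
tester ((0.5815994143486023, 0.0039818137884140015), (0.1400783210992813, 0.25181078910827637), 8.57877254486084)
[[-0.0009  0.3938  0.9192]
 [-0.0016  0.9192 -0.3938]
 [-1.     -0.0018 -0.0002]]
[ -99.5964 -154.7326  365.5243]
orange [0.4419 0.2416 0.1929] [0.4126 0.2153 0.0538]
```

>>> play_rows([
  [-20, -20, 50, -0.1, -1],
  [-40, -40, 100, -0.25, -1],
  [-60, -65, 155, -0.4, -1],
  [-70, -85, 210, -0.55, -1],
  [-70, -108, 263, -0.65, -1],
  [-70, -130, 316, -0.65, -1],
  [-70, -150, 366, -0.65, -1],
  [-70, -150, 366, -0.65, -1],
])

```text
time: 1.1
tool_pos: [0.5252, 0.2897, 0.3003]
tool_rot: [0.702, -0.085, 0.702, 0.084]
contact_force: [0.1, 0.6, 0.4]
gripper_width: 1.0
```

Run:
```python
from h import *
f=snap('wrist','w1'); save(f,'w1.png')
s=manip.state(); print(s['time'],s['tool_pos'],toolR(s),s['contact_force'])
print(f['origin'],f['rotation'])
P=cloud(f); m=(np.hypot(P[...,0]-.523,P[...,1]-.292)<.04)&(P[...,2]>.206)&(P[...,2]<.225)
q=P[m]; print(len(q), q.mean(0) if len(q) else 0, cv2.minAreaRect(q[:,:2].astype(np.float32)) if len(q) else 0)
print(togo([.523,.292,.164],s))
```

```text
1.15 [0.5241 0.2911 0.3004] [[-0.0017 -0.2398  0.9708]
 [-0.0003  0.9708  0.2398]
 [-1.      0.0001 -0.0017]] [-0.9443 -0.095   0.6449]
[0.456  0.273  0.4419] [[-0.2377 -0.9325 -0.2719]
 [ 0.9713 -0.2283 -0.0662]
 [-0.0004 -0.2798  0.9601]]
1499 [0.5234 0.2909 0.2111] ((0.5241596698760986, 0.29132649302482605), (0.019905833527445793, 0.025725044310092926), 13.226079940795898)
[136.4058   1.0881  -0.6102]
```

View pics/w1.png

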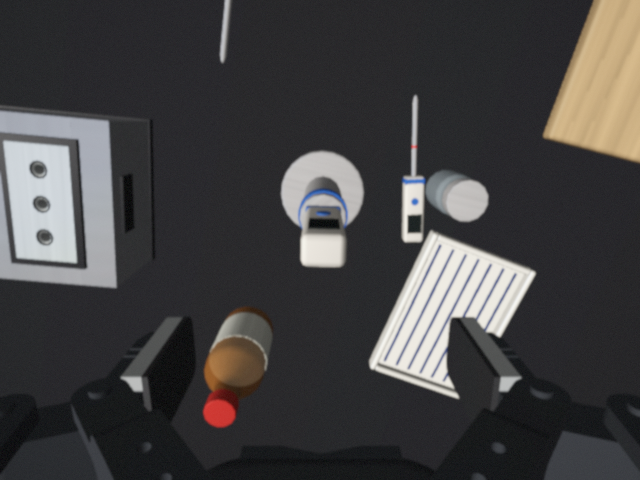

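The wrist view shows the white handle at (323,245), centred between the fingers, with the wells at (38,169), (41,204) and (45,237). Descending to grip.

>>> play_rows([
  [40, 0, 0, 0, -1],
  [80, 0, 0, 0, -1],
  [115, 0, 0, 0, -1],
  [140, 0, 0, 0, -1],
  [140, 0, 0, 0, -1],
  [140, 0, 0, 0, 1],
  [140, 0, 0, 0, 1],
  [140, 0, 0, 0, 1],
])

```text
time: 2.15
tool_pos: [0.5241, 0.2928, 0.1628]
tool_rot: [0.703, -0.086, 0.701, 0.087]
contact_force: [0.3, -0.0, 0.2]
gripper_width: 0.375
```

>>> play_rows([
  [0, 0, 0, 0, 1],
  [0, 0, 0, 0, 1],
  [0, 0, 0, 0, 1],
  [0, 0, 0, 0, 1],
])

```text
time: 2.65
tool_pos: [0.5241, 0.2927, 0.1625]
tool_rot: [0.702, -0.086, 0.701, 0.087]
contact_force: [-1.1, 0.4, 5.2]
gripper_width: 0.297
```

Run:
```python
from h import *
f=L('w1'); y=np.radians(8.55); c=np.array([.5818,.0047])
Rz=np.array([[np.cos(y),-np.sin(y)],[np.sin(y),np.cos(y)]])
for n,o in(('near',-28),('mid',0),('far',28)): print(n, c+Rz@[o/1e3,.065])
print('btn',c+Rz@[-.020,-.075])
g=cv2.cvtColor(f['img'],cv2.COLOR_RGB2GRAY)
for u,v in[(38,169),(41,204),(45,237)]:
    p=g[v-11:v+12,u-11:u+12].astype(float); w=np.clip(150-p,0,None); yy,xx=np.mgrid[-11:12,-11:12]
    a,b=u+(w*xx).sum()/w.sum(), v+(w*yy).sum()/w.sum(); print(a,b,onz(f,a,b,.1))
t=L('top0')
g=cv2.cvtColor(t['img'],cv2.COLOR_RGB2GRAY)
for u,v in[(295,231),(295,243),(297,255)]: print(onz(t,u,v,.1))
s=manip.state(); print(s)
```

```text
near [0.5444 0.0648]
mid [0.5721 0.069 ]
far [0.5998 0.0731]
btn [ 0.5732 -0.0724]
37.06685851318945 168.267242206235 [0.5446 0.0639 0.1   ]
40.277992277992276 202.8956485442972 [0.5721 0.068  0.1   ]
43.55868644067797 235.95625 [0.5996 0.0723 0.1   ]
[0.6014 0.0685 0.1   ]
[0.5709 0.0678 0.1   ]
[0.5407 0.0622 0.1   ]
{'time': 2.65, 'joint_pos': array([ 0.3853,  0.0448,  1.7381,  0.0002,  1.3569, -1.4306]), 'joint_vel': array([-0.0021, -0.0009,  0.0003, -0.    , -0.0002,  0.0013]), 'joint_efforts': array([ -0.1479, -34.4431, -32.8075,  -0.118 ,  -0.1907,   0.0049]), 'tool_pos': array([0.5241, 0.2927, 0.1625]), 'tool_rot': array([ 0.7024, -0.0862,  0.7012,  0.0867]), 'contact_force': array([-1.1388,  0.3544,  5.1778]), 'ft_torque': array([0.074 , 0.1624, 0.01  ]), 'gripper_width': 0.2968147979370251}
```

>>> play_rows([
  [-10, 0, 0, 0, 1],
  [-30, 0, 0, 0, 1],
  [-60, 0, 0, 0, 1],
  [-95, 0, 0, 0, 1],
  [-130, 0, 0, 0, 1],
  [-130, 0, 0, 0, 1],
  [-130, 0, 0, 0, 1],
])

```text
time: 3.52
tool_pos: [0.523, 0.2923, 0.2903]
tool_rot: [0.701, -0.087, 0.702, 0.086]
contact_force: [0.5, -0.1, -2.0]
gripper_width: 0.296
```

Run:
```python
from h import *
s=manip.state(); print(s['tool_pos'],s['contact_force'],s['gripper_width'],toolR(s)); print(togo([.544,.0645,s['tool_pos'][2]],s),togo([.572,.0685,s['tool_pos'][2]],s))
```

```text
[0.523  0.2923 0.2903] [ 0.5072 -0.0849 -1.9762] 0.29618606022491556 [[-0.0013 -0.2427  0.9701]
 [-0.0006  0.9701  0.2427]
 [-1.     -0.0002 -0.0014]]
[   0.1015 -226.0319  -34.9356] [   0.0617 -228.9472   -6.8019]
```

>>> play_rows([
  [0, -40, -1, 0, 1],
  [0, -90, -2, 0, 1],
  [0, -140, -4, 0, 1],
  [0, -185, -6, 0, 1],
  [0, -215, -7, 0, 1],
  [0, -229, -7, 0, 1],
  [0, -229, -7, 0, 1],
  [10, -229, -7, 0, 1],
])

```text
time: 4.53
tool_pos: [0.5725, 0.0696, 0.2815]
tool_rot: [0.702, -0.087, 0.701, 0.087]
contact_force: [-0.4, -0.7, -2.0]
gripper_width: 0.298
```

>>> play_rows([
  [15, 0, 0, 0, 1],
  [22, 0, 0, 0, 1],
  [22, 0, 0, 0, 1],
  [22, 0, 0, 0, 1],
])

```text
time: 5.03
tool_pos: [0.5724, 0.0688, 0.2596]
tool_rot: [0.702, -0.087, 0.702, 0.087]
contact_force: [0.3, -0.0, -1.7]
gripper_width: 0.297
```

Run:
```python
from h import *
f=snap('wrist','w2'); s=manip.state(); print(s['tool_pos'],s['contact_force'])
T=s['tool_pos']; tip=T-[0,0,.1375]; u,v=px(f,tip); print('exp tip',u,v,[px(f,[*p,.1]) for p in((.5445,.0643),(.572,.0685),(.5997,.0727))])
u=int(u);v=int(v); u=min(max(u,100),540)
save(f,'w2.png',(u-100,max(v-110,0),u+100,max(v-110,0)+150),4); print(u-100,max(v-110,0))
g=snap('side','s2'); U,V=px(g,tip); print('side exp tip',U,V)
U=int(U);V=int(V); save(g,'s2.png',(U-60,V-70,U+60,V+30),5); print(U-60,V-70)
a=cv2.imread('pics/w2.png');b=cv2.imread('pics/s2.png')
cv2.imwrite('pics/c2.png',np.vstack([cv2.resize(a,(533,400)),cv2.resize(b[:,:],(533,444))[:200+200]])[:800]);
```

```text
[0.5726 0.0687 0.2599] [ 0.8273  0.4644 -1.5954]
exp tip 320.00440160618984 230.56047444315195 [(np.float64(323.67200165494097), np.float64(183.60769304246764)), (np.float64(319.9785333327423), np.float64(222.0028566098787)), (np.float64(316.40203995606066), np.float64(258.75578793686753))]
220 120
side exp tip 329.22384203817325 241.20674415883772
269 171
```

View pics/w2.png

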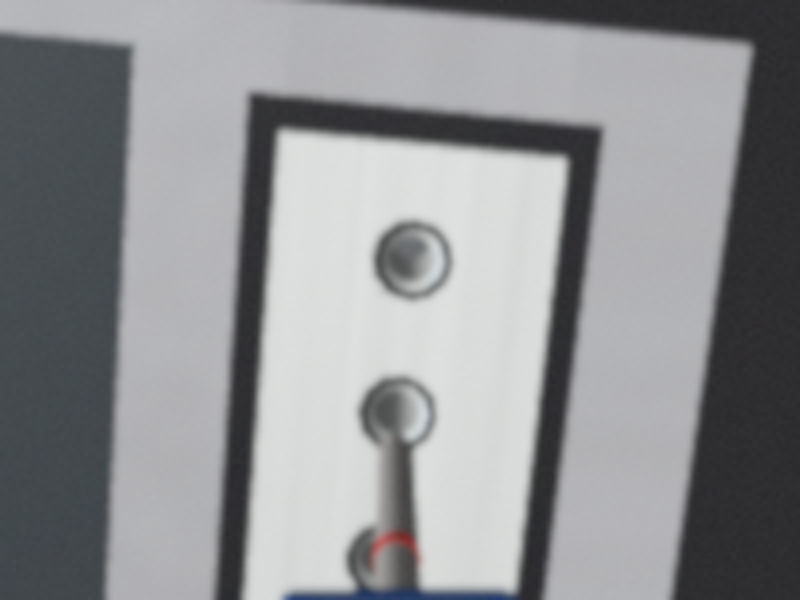

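Run:
```python
from h import *
f=L('w2'); z=manip.state()['tool_pos'][2]-.1375
tip=onz(f,318,228,z); w=onz(f,319.25,223,.1); n=onz(f,323.25,185,.1)
print(tip,w,n); print(togo([0,0,0]), toolR().T@(w-tip)*1000)
```

```text
[0.5712 0.0669 0.1226] [0.5728 0.0682 0.1   ] [0.5455 0.0643 0.1   ]
[ 259.3352   72.5312 -572.4599] [22.5539  0.7855  1.9061]
```

View pics/s2.png

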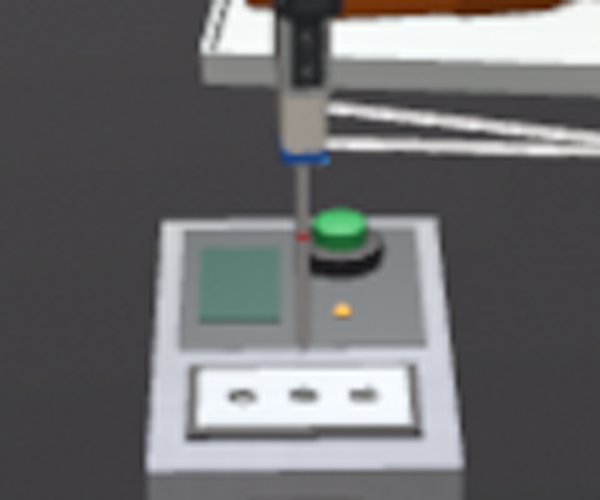

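The wrist crop has the tip at (392,432), above the middle well at (397,412). The side crop has both in column 303. That leaves about a 1 mm correction before going in.

>>> play_rows([
  [0, 0.7, 1, 0, 1],
  [8, 0.7, 1, 0, 1],
  [16, 0.7, 1, 0, 1],
  [22, 0.7, 1, 0, 1],
  [27, 0.7, 1, 0, 1],
  [32, 0.7, 1, 0, 1],
  [36, 0.7, 1, 0, 1],
  [36, 0.7, 1, 0, 1],
])

```text
time: 6.12
tool_pos: [0.5729, 0.0695, 0.2229]
tool_rot: [0.702, -0.086, 0.702, 0.087]
contact_force: [-0.3, -0.6, -2.0]
gripper_width: 0.293
```

>>> play_rows([
  [5, 0, 0, 0, 1],
  [10, 0, 0, 0, 1],
  [10, 0, 0, 0, 1],
])

```text
time: 6.5
tool_pos: [0.5727, 0.0695, 0.2125]
tool_rot: [0.701, -0.086, 0.702, 0.087]
contact_force: [1.3, -0.6, -1.9]
gripper_width: 0.292
```

>>> play_rows([
  [2, 0, 0, 0, 1],
  [4, 0, 0, 0, 1],
])

```text
time: 6.75
tool_pos: [0.5732, 0.0695, 0.2093]
tool_rot: [0.702, -0.086, 0.702, 0.086]
contact_force: [-0.2, 0.1, -2.1]
gripper_width: 0.295
```

>>> play_rows([
  [2, 0, 0, 0, 1],
  [4, 0, 0, 0, 1],
])

```text
time: 7.0
tool_pos: [0.5731, 0.0695, 0.2052]
tool_rot: [0.702, -0.086, 0.702, 0.086]
contact_force: [-0.6, -0.3, -1.6]
gripper_width: 0.297
```

>>> play_rows([
  [2, 0, 0, 0, 1],
  [4, 0, 0, 0, 1],
])

```text
time: 7.25
tool_pos: [0.5731, 0.0695, 0.2012]
tool_rot: [0.702, -0.086, 0.702, 0.086]
contact_force: [0.4, 0.6, -0.7]
gripper_width: 0.299
```

>>> play_rows([
  [2, 0, 0, 0, 1],
  [4, 0, 0, 0, 1],
])

```text
time: 7.5
tool_pos: [0.5731, 0.0695, 0.1972]
tool_rot: [0.702, -0.086, 0.702, 0.086]
contact_force: [0.1, 0.7, -1.3]
gripper_width: 0.296
```

>>> play_rows([
  [1.5, 0, 0, 0, 1],
  [3, 0, 0, 0, 1],
  [3, 0, 0, 0, 1],
])

```text
time: 7.88
tool_pos: [0.573, 0.0695, 0.1941]
tool_rot: [0.702, -0.086, 0.702, 0.086]
contact_force: [0.1, 0.3, -1.0]
gripper_width: 0.295
```

>>> play_rows([
  [2, 0, 0, 0, 1],
  [4, 0, 0, 0, 1],
])

```text
time: 8.12
tool_pos: [0.5731, 0.0695, 0.1902]
tool_rot: [0.702, -0.087, 0.702, 0.086]
contact_force: [0.5, -0.9, -1.7]
gripper_width: 0.298
```

>>> play_rows([
  [2, 0, 0, 0, 1],
  [3, 0, 0, 0, 1],
])

```text
time: 8.38
tool_pos: [0.5734, 0.0695, 0.1881]
tool_rot: [0.702, -0.086, 0.702, 0.086]
contact_force: [-0.9, -0.6, 4.2]
gripper_width: 0.295
```

>>> play_rows([
  [2, 0, 0, 0, 1],
  [3, 0, 0, 0, 1],
])

```text
time: 8.62
tool_pos: [0.5739, 0.0696, 0.1874]
tool_rot: [0.703, -0.087, 0.701, 0.086]
contact_force: [-3.4, 0.7, 11.1]
gripper_width: 0.298
```

>>> play_rows([
  [2, 0, 0, 0, 1],
  [3, 0, 0, 0, 1],
])

```text
time: 8.88
tool_pos: [0.5751, 0.0695, 0.1869]
tool_rot: [0.704, -0.087, 0.7, 0.086]
contact_force: [-5.2, -0.2, 19.6]
gripper_width: 0.297
```

The middle well bottomed at about 50 mm, so the ring is about 12 mm above the face and this is not the deep one. Drawing out and moving on to the near well.

>>> play_rows([
  [-5, 0, 0, 0, 1],
  [-15, 0, 0, 0, 1],
  [-30, 0, 0, 0, 1],
  [-50, 0, 0, 0, 1],
  [-70, 0, 0, 0, 1],
  [-82, 0, 0, 0, 1],
  [-82, 0, 0, 0, 1],
])

```text
time: 9.75
tool_pos: [0.5736, 0.0696, 0.2651]
tool_rot: [0.703, -0.087, 0.701, 0.086]
contact_force: [-0.2, 0.6, -2.0]
gripper_width: 0.298
```

>>> play_rows([
  [0, 1, -10, 0, 1],
  [0, 2, -22, 0, 1],
  [0, 2.6, -28, 0, 1],
  [0, 2.6, -28, 0, 1],
  [0, 2.6, -28, 0, 1],
])

```text
time: 10.38
tool_pos: [0.5453, 0.0652, 0.2633]
tool_rot: [0.702, -0.086, 0.702, 0.086]
contact_force: [-0.2, -0.2, -1.7]
gripper_width: 0.291
```

Run:
```python
from h import *
f=snap('wrist','w3'); s=manip.state(); print(s['tool_pos'],s['contact_force'])
T=s['tool_pos']; tip=T-[0,0,.1375]; u,v=px(f,tip); print('exp tip',u,v,[px(f,[*p,.1]) for p in((.5445,.0643),(.572,.0685),(.5997,.0727))])
u=int(u);v=int(v)
save(f,'w3.png',(u-100,v-80,u+100,v+70),4); print(u-100,v-80)
```

```text
[0.5454 0.0652 0.2633] [-0.3103 -0.2252 -1.2527]
exp tip 320.1094202523988 230.48725331182501 [(np.float64(319.17605430257646), np.float64(220.1995063048847)), (np.float64(315.73128329258003), np.float64(256.3635592213244)), (np.float64(312.38822098387203), np.float64(291.04409993084414))]
220 150
```

View pics/w3.png

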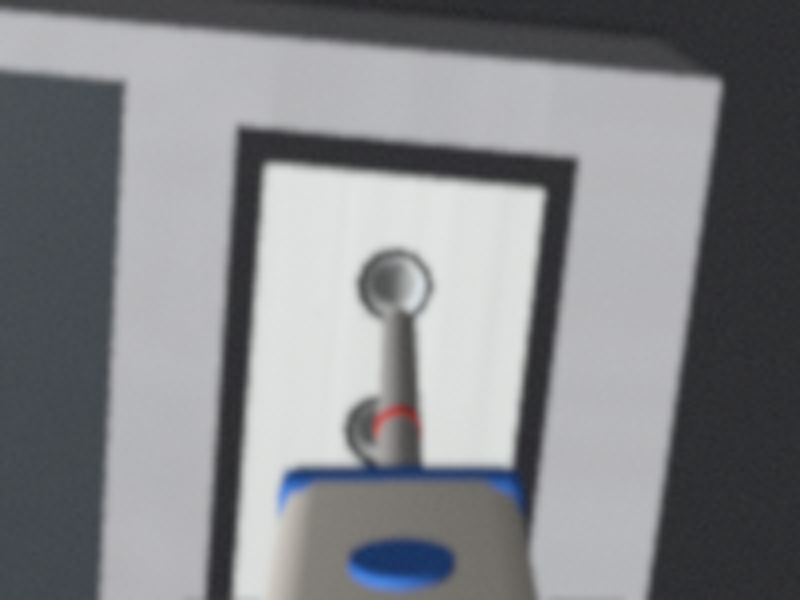

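Run:
```python
from h import *
f=L('w3'); z=manip.state()['tool_pos'][2]-.1375
tip=onz(f,319.5,227,z); w=onz(f,319,221.25,.1)
print(tip,w,toolR().T@(w-tip)*1000)
```

```text
[0.5432 0.0643 0.1258] [0.5453 0.0644 0.1   ] [25.8365 -0.4149  2.0781]
```

>>> play_rows([
  [10, -0.2, 0.5, 0, 1],
  [18, -0.2, 0.5, 0, 1],
  [24, -0.2, 0.5, 0, 1],
  [28, -0.2, 0.5, 0, 1],
  [32, -0.2, 0.5, 0, 1],
  [36, -0.2, 0.5, 0, 1],
  [36, -0.2, 0.5, 0, 1],
])

```text
time: 11.3
tool_pos: [0.5456, 0.0652, 0.2269]
tool_rot: [0.702, -0.086, 0.702, 0.086]
contact_force: [-0.2, 0.2, -1.4]
gripper_width: 0.294
```

Entered cleanly at about 10 mm. This well may be 27–42 mm or 64–80 mm, so I'll probe from 23 mm on.

>>> play_rows([
  [6, 0, 0, 0, 1],
  [12, 0, 0, 0, 1],
  [14, 0, 0, 0, 1],
  [14, 0, 0, 0, 1],
])

```text
time: 11.8
tool_pos: [0.5457, 0.0652, 0.213]
tool_rot: [0.702, -0.086, 0.702, 0.087]
contact_force: [1.3, 0.4, -1.9]
gripper_width: 0.296
```

>>> play_rows([
  [2, 0, 0, 0, 1],
  [4, 0, 0, 0, 1],
])

```text
time: 12.05
tool_pos: [0.5459, 0.0652, 0.2094]
tool_rot: [0.702, -0.086, 0.702, 0.086]
contact_force: [-0.7, -0.7, -2.4]
gripper_width: 0.294
```

>>> play_rows([
  [2, 0, 0, 0, 1],
  [4, 0, 0, 0, 1],
])

```text
time: 12.3
tool_pos: [0.546, 0.0652, 0.2056]
tool_rot: [0.702, -0.087, 0.702, 0.086]
contact_force: [-0.3, -0.7, 4.6]
gripper_width: 0.293
```

>>> play_rows([
  [1, 0, 0, 0, 1],
  [3, 0, 0, 0, 1],
])

```text
time: 12.55
tool_pos: [0.5466, 0.0652, 0.2049]
tool_rot: [0.703, -0.087, 0.701, 0.086]
contact_force: [-3.9, 0.4, 11.8]
gripper_width: 0.301
```

The near well bottoms at about 32 mm, which is also shallow. That leaves the far well.

>>> play_rows([
  [-5, 0, 0, 0, 1],
  [-15, 0, 0, 0, 1],
  [-30, 0, 0, 0, 1],
  [-48, 0, 0, 0, 1],
  [-62, 0, 0, 0, 1],
  [-62, 0, 0, 0, 1],
])

```text
time: 13.3
tool_pos: [0.5467, 0.0652, 0.2666]
tool_rot: [0.703, -0.087, 0.701, 0.086]
contact_force: [0.2, -0.3, -0.6]
gripper_width: 0.295
```

>>> play_rows([
  [0, -1, 12, 0, 1],
  [0, -3, 30, 0, 1],
  [0, -4.5, 46, 0, 1],
  [0, -5.2, 55.5, 0, 1],
  [0, -5.2, 55.5, 0, 1],
  [0, -5.2, 55.5, 0, 1],
])

```text
time: 14.05
tool_pos: [0.6006, 0.0736, 0.2639]
tool_rot: [0.701, -0.086, 0.702, 0.087]
contact_force: [0.3, 0.0, -0.8]
gripper_width: 0.298
```

Run:
```python
from h import *
f=snap('wrist','w4'); s=manip.state(); print(s['tool_pos'],s['contact_force'],s['gripper_width'])
T=s['tool_pos']; tip=T-[0,0,.1375]; u,v=px(f,tip); print('exp tip',u,v,[px(f,[*p,.1]) for p in((.5445,.0643),(.572,.0685),(.5997,.0727))])
u=int(u);v=int(v)
save(f,'w4.png',(u-100,v-80,u+100,v+70),4); print(u-100,v-80)
print(toolR(s))
```

```text
[0.6006 0.0736 0.2641] [ 0.0732 -0.8793 -1.9661] 0.29899017895180835
exp tip 320.1104597142105 230.60282356096226 [(np.float64(326.68406706101825), np.float64(141.97492213203498)), (np.float64(322.8752807859152), np.float64(181.91823353300362)), (np.float64(319.18930121066074), np.float64(220.13837862663695))]
220 150
[[-0.0004 -0.2428  0.9701]
 [-0.      0.9701  0.2428]
 [-1.      0.0001 -0.0004]]
```

View pics/w4.png

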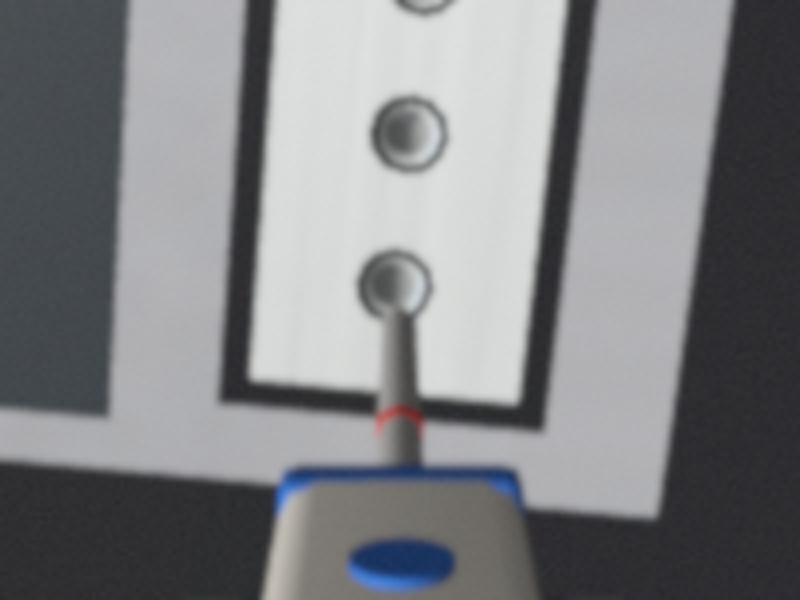

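The tip at (398,308) and the far well at (395,286) sit as they did over the near well, so I'll apply the same correction and go in.

>>> play_rows([
  [10, -0.3, 0.5, 0, 1],
  [18, -0.3, 0.5, 0, 1],
  [24, -0.3, 0.5, 0, 1],
  [28, -0.3, 0.5, 0, 1],
  [32, -0.3, 0.5, 0, 1],
  [38, -0.3, 0.5, 0, 1],
  [38, -0.3, 0.5, 0, 1],
])

```text
time: 14.98
tool_pos: [0.6012, 0.0734, 0.2255]
tool_rot: [0.701, -0.086, 0.702, 0.087]
contact_force: [-0.1, 0.5, -1.3]
gripper_width: 0.296
```

>>> play_rows([
  [5, 0, 0, 0, 1],
  [10, 0, 0, 0, 1],
  [10, 0, 0, 0, 1],
])

```text
time: 15.35
tool_pos: [0.6011, 0.0735, 0.2155]
tool_rot: [0.701, -0.086, 0.702, 0.087]
contact_force: [0.7, 0.5, -2.6]
gripper_width: 0.294
```

>>> play_rows([
  [4, 0, 0, 0, 1],
  [8, 0, 0, 0, 1],
  [12, 0, 0, 0, 1],
  [12, 0, 0, 0, 1],
])

```text
time: 15.85
tool_pos: [0.6011, 0.0734, 0.2037]
tool_rot: [0.701, -0.086, 0.702, 0.087]
contact_force: [0.5, 0.5, -1.4]
gripper_width: 0.299
```

>>> play_rows([
  [4, 0, 0, 0, 1],
  [8, 0, 0, 0, 1],
  [12, 0, 0, 0, 1],
  [12, 0, 0, 0, 1],
])

```text
time: 16.35
tool_pos: [0.6011, 0.0734, 0.1917]
tool_rot: [0.701, -0.086, 0.702, 0.087]
contact_force: [0.2, -0.3, -1.7]
gripper_width: 0.297
```

>>> play_rows([
  [4, 0, 0, 0, 1],
  [8, 0, 0, 0, 1],
  [14, 0, 0, 0, 1],
  [14, 0, 0, 0, 1],
])

```text
time: 16.85
tool_pos: [0.601, 0.0734, 0.1773]
tool_rot: [0.701, -0.086, 0.702, 0.087]
contact_force: [-0.5, -0.0, -1.9]
gripper_width: 0.3
```

Depth is now about 60 mm. From here I'll go in small steps and check the force after each.

>>> play_rows([
  [2, 0, 0, 0, 1],
  [3, 0, 0, 0, 1],
])

```text
time: 17.1
tool_pos: [0.6015, 0.0734, 0.1753]
tool_rot: [0.702, -0.086, 0.702, 0.086]
contact_force: [-0.4, -0.0, -1.4]
gripper_width: 0.299
```

>>> play_rows([
  [2, 0, 0, 0, 1],
  [3, 0, 0, 0, 1],
])

```text
time: 17.35
tool_pos: [0.6014, 0.0734, 0.1722]
tool_rot: [0.702, -0.086, 0.702, 0.086]
contact_force: [0.2, -0.7, -1.1]
gripper_width: 0.295
```

>>> play_rows([
  [2, 0, 0, 0, 1],
  [3, 0, 0, 0, 1],
])

```text
time: 17.6
tool_pos: [0.6014, 0.0735, 0.1691]
tool_rot: [0.702, -0.086, 0.702, 0.087]
contact_force: [-1.3, -0.2, -1.7]
gripper_width: 0.301
```

>>> play_rows([
  [2, 0, 0, 0, 1],
  [3, 0, 0, 0, 1],
])

```text
time: 17.85
tool_pos: [0.6014, 0.0734, 0.1661]
tool_rot: [0.702, -0.086, 0.702, 0.086]
contact_force: [0.2, -0.8, -2.0]
gripper_width: 0.295
```

Depth is about 71 mm, still free.

>>> play_rows([
  [2, 0, 0, 0, 1],
  [3, 0, 0, 0, 1],
])

```text
time: 18.1
tool_pos: [0.6014, 0.0734, 0.1631]
tool_rot: [0.702, -0.086, 0.702, 0.086]
contact_force: [0.8, -0.9, -2.5]
gripper_width: 0.298
```

>>> play_rows([
  [1, 0, 0, 0, 1],
  [2, 0, 0, 0, 1],
])

```text
time: 18.35
tool_pos: [0.6016, 0.0734, 0.1615]
tool_rot: [0.702, -0.086, 0.702, 0.086]
contact_force: [-0.3, -0.2, 1.9]
gripper_width: 0.295
```

>>> play_rows([
  [1.2, 0, 0, 0, 1],
  [2.4, 0, 0, 0, 1],
  [2.4, 0, 0, 0, 1],
  [2.4, 0, 0, 0, 1],
  [2.4, 0, 0, 0, 1],
  [2.4, 0, 0, 0, 1],
  [2.4, 0, 0, 0, 1],
  [2.4, 0, 0, 0, 1],
])

```text
time: 19.35
tool_pos: [0.602, 0.0735, 0.1609]
tool_rot: [0.702, -0.087, 0.701, 0.086]
contact_force: [-2.4, 0.8, 6.0]
gripper_width: 0.3
```

>>> play_rows([
  [1, 0, 0, 0, 1],
  [1, 0, 0, 0, 1],
  [1, 0, 0, 0, 1],
  [1, 0, 0, 0, 1],
  [1, 0, 0, 0, 1],
  [1, 0, 0, 0, 1],
])

```text
time: 20.1
tool_pos: [0.6022, 0.0735, 0.1606]
tool_rot: [0.702, -0.087, 0.701, 0.086]
contact_force: [-2.9, -0.1, 9.7]
gripper_width: 0.295
```

Run:
```python
from h import *
f=snap('side','s5'); s=manip.state(); print(s['tool_pos'],s['contact_force'])
u,v=map(int,px(f,[.6,.073,.12])); save(f,'s5.png',(u-70,v-60,u+70,v+45),5.5); print(u-70,v-60)
```

```text
[0.6022 0.0735 0.1606] [-3.2086 -0.0689  9.0131]
247 182
```

View pics/s5.png

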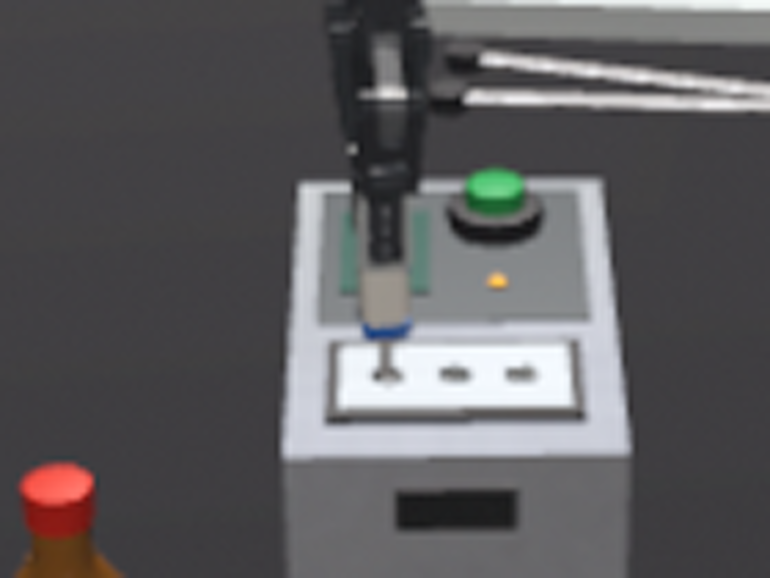

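The side crop shows the stem going into the far well at (387,370) with no red ring above the face. The hold was 9 N. Relaxing, letting go and rising.

>>> play_rows([
  [-1.5, 0, 0, 0, 1],
  [-3, 0, 0, 0, 1],
  [-3, 0, 0, 0, 1],
  [-3, 0, 0, 0, -1],
  [-3, 0, 0, 0, -1],
  [-3, 0, 0, 0, -1],
  [-3, 0, 0, 0, -1],
  [-3, 0, 0, 0, -1],
])

```text
time: 21.15
tool_pos: [0.6015, 0.0734, 0.1608]
tool_rot: [0.702, -0.086, 0.702, 0.086]
contact_force: [-0.2, 0.2, -0.3]
gripper_width: 1.003
```

>>> play_rows([
  [0, 0, 0, 0, -1],
  [-10, 0, 0, 0, -1],
  [-30, 0, 0, 0, -1],
  [-60, 0, 0, 0, -1],
  [-90, 0, 0, 0, -1],
  [-90, 0, 0, 0, -1],
])

```text
time: 21.9
tool_pos: [0.6036, 0.0735, 0.2565]
tool_rot: [0.705, -0.087, 0.699, 0.086]
contact_force: [0.1, -0.3, -0.1]
gripper_width: 1.001
```

Run:
```python
from h import *
s=manip.state(); print(s['tool_pos'],s['contact_force'],s['gripper_width'],toolR(s)); print(togo([.5732,-.0728,s['tool_pos'][2]],s))
f=snap('wrist','w6'); P=cloud(f); m=(np.hypot(P[...,0]-.5732,P[...,1]+.0728)<.03)&(P[...,2]>.113); print(m.sum(),P[m].mean(0) if m.any() else 0,P[m].max(0) if m.any() else 0)
```

```text
[0.6036 0.0735 0.2565] [ 0.1067 -0.3029 -0.0965] 1.0007069524045655 [[ 0.0087 -0.2428  0.97  ]
 [-0.      0.9701  0.2428]
 [-1.     -0.0021  0.0085]]
[  -0.2632 -134.4951  -65.016 ]
1523 [ 0.5741 -0.0723  0.1161] [ 0.5882 -0.0596  0.1183]
```

>>> play_rows([
  [0, -40, -20, 0, -1],
  [0, -85, -40, 0, 0],
  [0, -120, -58, 0, 1],
  [0, -134, -65, 0, 1],
  [0, -134, -65, 0, 1],
  [30, -134, -65, 0, 1],
  [70, -134, -65, 0, 1],
  [70, -134, -65, 0, 1],
])

```text
time: 22.95
tool_pos: [0.5686, -0.0703, 0.1766]
tool_rot: [0.699, -0.086, 0.704, 0.088]
contact_force: [0.3, 0.2, 0.0]
gripper_width: -0.002
```

>>> play_rows([
  [30, 0, 0, 0, 1],
  [50, 0, 0, 0, 1],
  [50, 0, 0, 0, 1],
  [50, 0, 0, 0, 1],
])

```text
time: 23.45
tool_pos: [0.5718, -0.0724, 0.1323]
tool_rot: [0.702, -0.087, 0.701, 0.086]
contact_force: [0.0, -0.1, 1.1]
gripper_width: 0.0
```

>>> play_rows([
  [6, 0, 0, 0, 1],
  [12, 0, 0, 0, 1],
  [17, 0, 0, 0, 1],
  [20, 0, 0, 0, 1],
  [20, 0, 0, 0, 1],
  [20, 0, 0, 0, 1],
])

```text
time: 24.2
tool_pos: [0.5712, -0.0724, 0.1116]
tool_rot: [0.702, -0.087, 0.702, 0.086]
contact_force: [-2.2, 0.0, 4.7]
gripper_width: 0.001
```

Nearly at full travel. A little more to bottom the button, then hold and retreat.

>>> play_rows([
  [2, 0, 0, 0, 1],
  [3.5, 0, 0, 0, 1],
  [3.5, 0, 0, 0, 1],
  [3.5, 0, 0, 0, 1],
  [3.5, 0, 0, 0, 1],
  [3.5, 0, 0, 0, 1],
])

```text
time: 24.95
tool_pos: [0.5713, -0.0725, 0.1113]
tool_rot: [0.702, -0.087, 0.702, 0.086]
contact_force: [-9.5, 1.4, 19.6]
gripper_width: -0.002
```

Run:
```python
from h import *
s=manip.state(); print(s['tool_pos'],s['contact_force'])
```

```text
[ 0.5713 -0.0725  0.1113] [-9.4821  1.3571 19.6137]
```

>>> play_rows([
  [-5, 0, 0, 0, 1],
  [-25, 0, 0, 0, 1],
  [-60, 0, 0, 0, 1],
  [-100, 0, 0, 0, 1],
  [-140, 0, 0, 0, 1],
  [-140, 0, 0, 0, 1],
  [-140, 0, 0, 0, 1],
])

```text
time: 25.82
tool_pos: [0.5707, -0.0723, 0.247]
tool_rot: [0.702, -0.086, 0.702, 0.087]
contact_force: [-0.6, -0.3, -1.2]
gripper_width: 0.001
```

Run:
```python
from h import *
s=manip.state(); print(s['tool_pos'],s['contact_force'])
f=snap('side','s7'); u,v=map(int,px(f,[.58,.03,.12])); save(f,'s7.png',(u-130,v-100,u+130,v+95),3)
```

```text
[ 0.5707 -0.0723  0.247 ] [-0.6015 -0.3223 -1.2153]
```

View pics/s7.png

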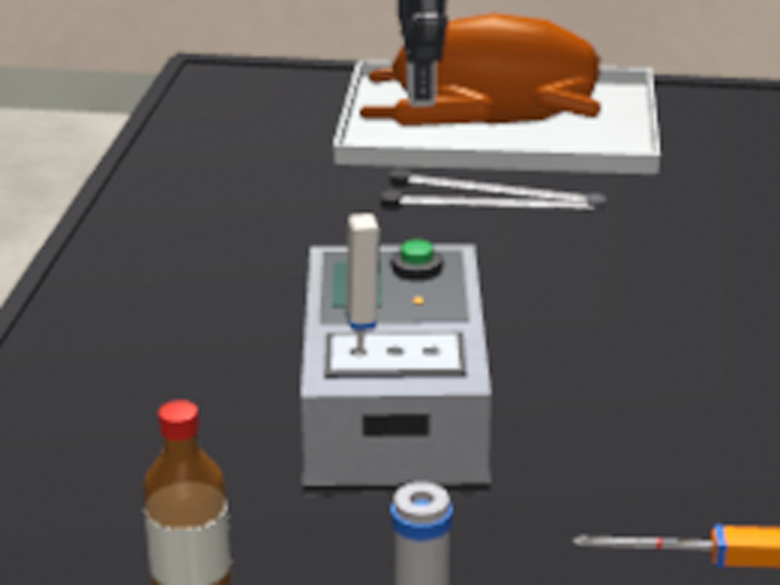

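The probe stands in the far well with the ring hidden. The orange decoy is now lying down, though, at crop (750,545). I'll check in the earlier frames whether that happened before I came near it.

Run:
```python
from h import *
for n in('top0','side0','w1','s2','s5','s7'):
    f=L(n);P=cloud(f);c=f['img'].astype(int)
    m=(c[...,0]>150)&(c[...,1]>40)&(c[...,1]<130)&(c[...,2]<40)&(abs(P[...,0]-.43)<.12)&(abs(P[...,1]-.25)<.12)&(P[...,2]>0)
    q=P[m]; print(n,'orange',len(q),*( (q.min(0),q.max(0)) if len(q) else ()))
    for nm,(x,y),r in(('sm.white',(.44,.374),.1),('shaker',(.49,.41),.03),('sauce',(.69,.25),.04)):
        m=(np.hypot(P[...,0]-x,P[...,1]-y)<r)&(P[...,2]>.006)&(f['range_z']>0)
        if nm=='sm.white': m&=(P[...,0]<.47)
        q=P[m]; print('  ',nm,len(q),*((np.median(q,0),q.max(0)) if len(q) else ()))
a=L('side0')['img'];b=L('s2')['img'];c=L('s7')['img']
o=np.hstack([i[200:440,300:460,::-1] for i in(a,b,c)]); cv2.imwrite('pics/cmp.png',cv2.resize(o,None,fx=1.6,fy=1.6))
```

```text
top0 orange 54 [0.416  0.2158 0.0009] [0.4506 0.2778 0.1912]
   sm.white 278 [0.4343 0.3582 0.0101] [0.4699 0.4706 0.1549]
   shaker 305 [0.4882 0.4044 0.0726] [0.5121 0.4318 0.0829]
   sauce 567 [0.6833 0.2393 0.1002] [0.7192 0.2856 0.1575]
side0 orange 41 [0.4156 0.2299 0.1219] [0.4408 0.2472 0.1878]
   sm.white 458 [0.4398 0.3673 0.1073] [0.4515 0.3768 0.1458]
   shaker 799 [0.489  0.4268 0.0495] [0.5093 0.4362 0.078 ]
   sauce 1445 [0.6888 0.2666 0.0762] [0.7219 0.2797 0.1529]
w1 orange 0
   sm.white 300 [0.4417 0.3637 0.0084] [0.47   0.3742 0.0107]
   shaker 2507 [0.4904 0.403  0.0728] [0.5153 0.4302 0.0764]
   sauce 5447 [0.6807 0.249  0.0973] [0.7145 0.2757 0.1509]
s2 orange 18 [0.3101 0.1562 0.0024] [0.3269 0.1792 0.021 ]
   sm.white 67 [0.4414 0.3663 0.0085] [0.4696 0.376  0.0108]
   shaker 812 [0.4896 0.4265 0.0491] [0.5167 0.4357 0.0775]
   sauce 1459 [0.689  0.267  0.0763] [0.7213 0.2805 0.152 ]
s5 orange 19 [0.3101 0.136  0.0015] [0.3267 0.1786 0.0189]
   sm.white 64 [0.4405 0.3658 0.0081] [0.4698 0.3754 0.0129]
   shaker 810 [0.4891 0.4267 0.049 ] [0.5165 0.4362 0.0775]
   sauce 1453 [0.6889 0.2666 0.0768] [0.7217 0.2797 0.1519]
s7 orange 19 [0.31   0.157  0.0033] [0.327  0.1789 0.0189]
   sm.white 66 [0.4386 0.365  0.0082] [0.4696 0.376  0.0118]
   shaker 816 [0.4896 0.4266 0.0483] [0.5165 0.436  0.078 ]
   sauce 1455 [0.689  0.267  0.0759] [0.722  0.2811 0.1518]
```

View pics/cmp.png

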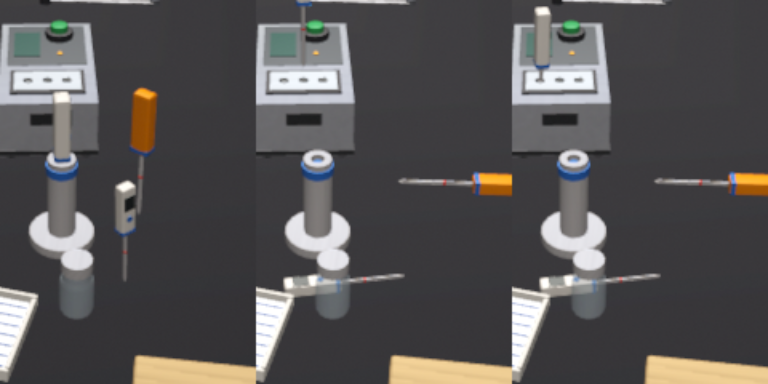

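The two decoys were balanced on their points at the start and fell over on their own: by t = 1.1 s both were already down, and the arm was more than 0.1 m above them. They haven't moved since, and the shaker and sauce bottle are unmoved too. Handing in.

```bash
python3 -c "
from plant import manip
print(manip.job_done())"
```

```text
the job is handed in; nothing more can be done
None
```

The probe is standing in the far well, the deep one. I pressed the green button fully down and handed the job in at about 26 s.

- **Finding the deep well:** I took the large white probe from the holster. The middle well bottomed at about 50 mm and the near well at about 32 mm, both too shallow. The far well bottomed at about 76 mm, so the ring is about 14 mm below the face.
- **Pressing:** I held it bottomed in the far well at a measured 6–10 N (about 8–11 N with the probe's weight), then let go. In the rejected middle well one push reached about 20–21 N, above the 5–15 N asked but under the 25 N limit.
- **Button:** it went about 6 mm down with 20 N at the stop, then I released it.
- **Last checks:** the final side picture shows the probe standing in the far well with no red above the face and the gripper clear of everything. The sauce bottle and shaker measure where they began; I did not measure the dish and tongs.
- **One oddity:** the small white and the orange thermometers started balanced upright on their points and fell over. The picture at 1.1 s already shows the small white one flat, and what is visible of the orange one suggests it was down too. The gripper had not come near either. Both are still on the table and have not moved since the first later side picture.

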